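Weigh a sealed canister on the spring hook scale

ROBOT

A 7-joint arm with a two-finger parallel gripper is mounted at the origin on the work surface. World frame = base frame: x ahead of the robot, y to its left, z up, the work surface at z = 0. Lengths are in m, angles in rad, forces in N, time in s.
With the tool pointing down it reaches from about 0.425 to 0.875 m from the base axis. Payload 8.4 kg.
Tool frame: the origin (TCP) lies on the front face of the gripper's body, between the roots of the fingers; the fingertips stand 73 mm ahead of it and the grasp point (between the pads) lies 54 mm ahead of it; x points along the fingers, y is the direction in which the jaws open and shut, and the axes are right-handed (so a half turn about x gives the same grasp; the last joint's range is limited). The gripper opens to 85 mm and grips with 20 to 120 N. Pads are 22 mm wide; open, the fingers measure 114 mm over their backs; the gripper's body (76 mm by 85 mm) begins 54 mm behind the grasp point. The pads swing forward as they close: fully open they stand 13 mm farther back than shut.
Start: joints at [-0.099, 0.333, 0.04, 1.465, -0.013, 1.343, -0.059], TCP at [0.65, -0, 0.304] pointing down, gripper open.
Joint ranges: [-2.58, 2.58], [-0.38, 2.09], [-1.3, 1.39], [0.25, 2.4], [-1.5, 4.64], [0.08, 2.09], [-2.65, 2.65]. Speed limits (rad/s): [2.22, 2.22, 2.79, 2.79, 3.14, 3.14, 3.14].

INTERFACE

Orientations are given as [roll, pitch, yaw] about the fixed x, y, z axes, in that order (R = Rz(yaw) Ry(pitch) Rx(roll)).
In Python, from rig import env gives the robot as it stands.
- The arm moves only by the tool jog_arm, never from a script. Its argument "moves" is a list of rows, each a list of 2 entries, a list of its own where there are three numbers: the shift along the world's x, y, z in cm, then the turn about the world's z in rad. A call has 1 to 5 rows; each row shifts and turns the commanded pose from where the row before left it; what a row does not reach is not made up. A row lasts 1/12 s, in which the tool goes at most 41.7 mm and 7.16 degrees, less where a joint would pass 70% of its speed; a pose out of reach is approached as far as the arm can. A call with a gripper value outside its range is refused whole. "grip" is the finger opening in cm, from 0 to 8.54, set as the call begins (left out, the last holds). The fingers move at their own pace and stop on an object; "newtons" is the grip in N (left out, the last holds). Time passes only in rows, so rows that do not move let the fingers close. It gives the time, the measured TCP pose, the force and the opening at its end, in the units of the state.
- env.get_obs(): the state, without advancing time (a new reading comes with each control period).
- env.snapshot(name): name is "scene" or "side" or "wrist"; returns the picture (480x640x3 uint8, red, green, blue); there is no depth.
- env.get_calibration(name): a dict with "vertical_fov" (degrees; the focal length in pixels is half the picture's height over the tangent of half this angle, whatever the lens; pixels are square), "cx", "cy" (the principal point, pixels), "k1" (the pictures are not rectified: a ray, as slopes to the right and down, at radius r is drawn at 1 + k1 r^2 times it, then the intrinsics apply), "position" and "orientation" of the camera in the world; the wrist camera has in their place "T_tool_cam" (4x4, takes a point from camera to tool coordinates, whose origin is the TCP and whose axes are the tool frame's). Camera axes: x right, y down, z forward; pixel columns grow to the right and rows downward; lengths in m; the calibration is good to about 2 mm. A picture is of the moment at which its call begins: read the wrist's pose just before it. get_calibration takes no time and is no camera call.
- env.finish_job(): hands the job in, once; it reports no verdict.
The state is a dict: "clock": time; "joints": joint angles; "joint_vel": joint speeds; "tau": joint torques, N m; "ee_pos": TCP position; "ee_rot": TCP orientation; "force": force on the tool from outside, world axes, zero at the start; "wrist_torque": the same for the moment, N m; "opening": finger opening in m.
Only numpy, scipy, OpenCV 4.12 (cv2) and the standard library are available. Lean on these libraries where they do the work, as an engineer would, in place of code of your own. Each camera call takes 0.05 s, during which the arm holds its last target.

TASK

Weigh the sealed steel canister that has the square eye: hang it by the eye on the hook of the spring scale, easing it down gently until the spring carries all its weight before you let go, and leave it hanging free and still for at least one second. Then lift it off the hook just as gently and stand it upright in the white tray. The hook must never drop, jump or be pushed far down, the canister must not be dropped, and the squat canister and the two blue-capped bottles stay where they are.

Things in the scene. Friction and masses are not known exactly. Their poses are not given: they have to be found in the camera images.
- canister: Sealed steel canister with a flat hanger on top, 148 mm tall, 0.20 to 0.64 kg (hidden contents). Origin: centre of its underside, z up. Cup 56 mm across, z 0 to 62 mm. Hanger (8 mm thick in x, 42 wide in y): a square eye open right through along x, 26 mm wide (y), z 70 to 102 mm; top bar z 102 to 110 mm; above it a grip tab. Same from front and back.
- eye_top (a point): On the canister: middle of the underside of the eye's top bar (z = 102 mm); the face that rests in the hook. Axes as the canister.
- tab (a point): On the canister: point to grasp in its grip tab, at z = 136 mm. The tab is 20 mm wide (y) and 10 mm thick (x), z 110 to 148 mm. Fingers should close along y; their tips may reach 22 mm below this point, above the eye's top bar. Axes as the canister.
- scale: Spring hook scale fixed on the bench: base plate 210 x 150 x 12 mm, slotted column 64 mm wide, 249 mm tall at x = 50 to 100 mm, hook pointing to -x (roughly at the robot). Origin: centre of the underside of the base, z up. The gripper must not press on it with more than 4 N, nor the canister with more than 15 N.
- hook_seat (a point): Middle of the hook's seat, 215 mm above the bench when empty, 100 mm in front of the column; sinks with the hook. Axes as the scale. A steel strip 12 mm wide (y), 4 thick: level seat x -6 to 6 mm; lip in front sloping out and up to x = -20, z = 11 mm; like slope behind, then a level arm, top at z = 10 mm, to the column. Pass the eye over the lip in +x, then lower the top bar on to the seat.
- hook (a joint): How far the hook is pulled down (m): 0 empty, stop at 0.085. Spring 100 N/m, 0.1 N preload, lightly damped: the canister settles at 0.018 to 0.062 by its hidden weight. It must not pass 0.075 nor move faster than 0.06 m/s up or down; it jumps if let go while the spring carries too little or too much of the weight.
- tray: White open tray 160 (x) x 140 (y) x 28 mm, walls and floor 4 to 5 mm thick, fixed on the bench. Origin: centre of its underside.
- squat: Squat steel canister with only a small knob, 66 mm across, 64 mm tall; not to be weighed. Origin: centre of its underside.
- bottle: Glass jar with blue cap, 60 mm across, 105 mm tall. Origin: centre of its underside.
- bottle2: Glass bottle with blue cap, 56 mm across, 120 mm tall. Origin: centre of its underside.
Not all that is in view belongs to the job. Of the things that look like the tray, take the one that is farthest to the robot's left at the start.

How it is judged:
By the outcome, as a careful person would: the job done as asked, in the order asked, and still so for the second after the job is handed in, with the robot touching nothing.
It also fails if it takes over 72 s, if anything falls off the work surface, if the arm or the gripper's body presses on something with over 40 N, if the wrist force passes 120 N, or if a joint passes its speed limit or range.

## Working session

There is one attempt and no reset: what is moved stays moved. The work goes in short steps, Python scripts to look and compute and a tool call to move; the robot and the scene stay as the last step left them, time stands still between calls to the robot, and variables do not carry over. Pictures are saved under pics/ and viewed, and the job is handed in when it is done.

Besides the shell and the picture viewer there is one more tool, called after "Request:" in YAML: its name, and indented under it one key for each argument. jog_arm: Moves the arm, as the interface text tells. Its arguments: {"type":"object","properties":{"moves":{"type":"array"},"grip":{"type":"number"},"newtons":{"type":"number"}},"required":["moves"]}

```bash
mkdir -p pics; ls; python3 - <<'E'
from rig import env
import cv2
o=env.get_obs()
print(o['clock'],o['ee_pos'],o['ee_rot'],o['opening'],o['force'])
for n in ["scene","side","wrist"]:
    c=env.get_calibration(n); print(n,c)
    cv2.imwrite(f'pics/{n}0.png',env.snapshot(n)[:,:,::-1])
E
```

```text
pics
0.0 [ 6.49650321e-01 -4.27983276e-05  3.03030653e-01] [-1.50198065  1.56916714 -3.07282063] 0.08554517032620419 [-0.57821063  0.26600037  0.42025088]
scene {'vertical_fov': 49.295488188865434, 'cx': 333.9950244534999, 'cy': 238.76721916801282, 'k1': -0.08529823315177898, 'position': array([ 1.06330123, -0.70340902,  0.69526923]), 'orientation': array([-2.11354841,  0.01504433,  0.64370237])}
side {'vertical_fov': 51.466731464939016, 'cx': 324.42152982992036, 'cy': 236.4123116571183, 'k1': 0.022231921528421992, 'position': array([-0.15700372,  0.78923705,  0.7206062 ]), 'orientation': array([-2.08626906,  0.01227877, -2.42525813])}
wrist {'vertical_fov': 70.5673589729974, 'cx': 320.3246573299118, 'cy': 237.5156907165018, 'k1': -0.019214031203444937, 'T_tool_cam': array([[-4.55843818e-05, -2.95361638e-01,  9.55385525e-01,
        -7.00911154e-02],
       [ 9.99999993e-01, -1.21847532e-04,  1.00433746e-05,
         3.93843242e-04],
       [ 1.13444941e-04,  9.55385518e-01,  2.95361642e-01,
        -7.53692879e-02],
       [ 0.00000000e+00,  0.00000000e+00,  0.00000000e+00,
         1.00000000e+00]])}
```

View pics/scene0.png

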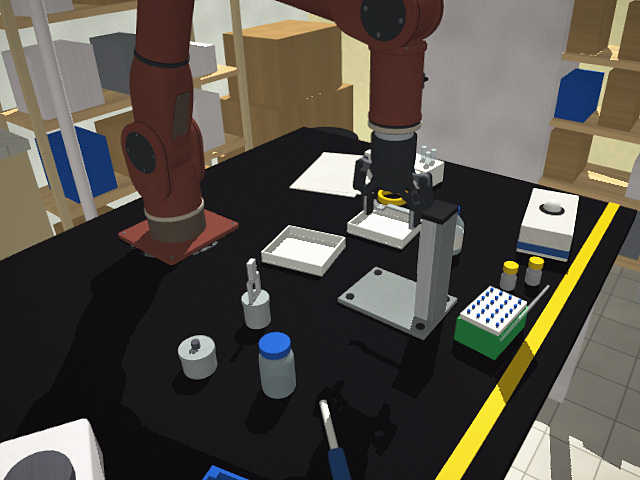

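View pics/side0.png

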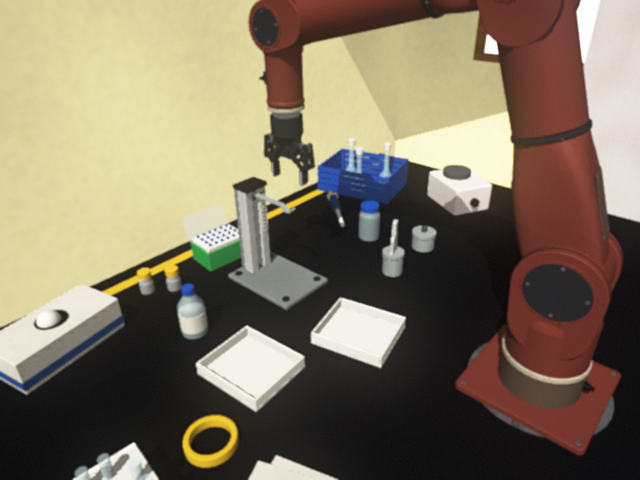

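View pics/wrist0.png

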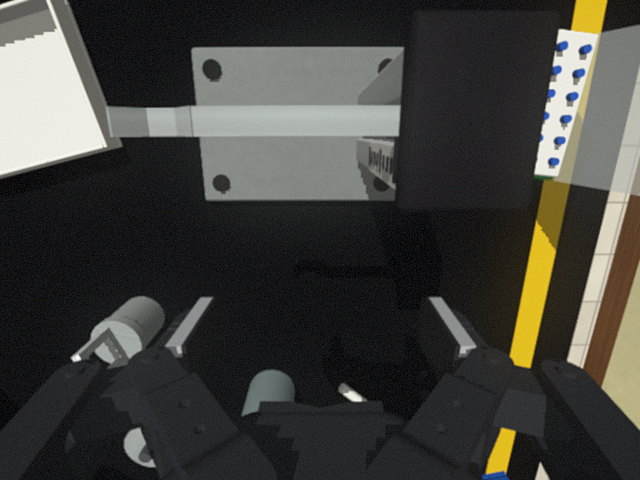

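The scene and side views show the eyed canister (scene 257,300; side 393,255), the squat one (198,356), the scale (400,290) and two trays. I'll zoom in for accurate pixels.

```bash
cat > h.py <<'E'
import numpy as np, cv2
from scipy.spatial.transform import Rotation as Ro
from rig import env
def cam(n,obs=None):
    c=env.get_calibration(n); f=240/np.tan(np.radians(c['vertical_fov']/2))
    if n=='wrist':
        o=obs; Rt=Ro.from_euler('xyz',o['ee_rot']).as_matrix(); T=c['T_tool_cam']
        R=Rt@T[:3,:3]; p=np.array(o['ee_pos'])+Rt@T[:3,3]
    else:
        R=Ro.from_euler('xyz',c['orientation']).as_matrix(); p=np.array(c['position'])
    return dict(f=f,cx=c['cx'],cy=c['cy'],k=c['k1'],R=R,p=p)
def proj(c,X):
    q=(np.atleast_2d(X)-c['p'])@c['R']; s=q[:,:2]/q[:,2:]; r2=(s**2).sum(1,keepdims=True)
    return s*(1+c['k']*r2)*c['f']+[c['cx'],c['cy']]
def ray(c,uv):
    d=(np.array(uv,float)-[c['cx'],c['cy']])/c['f']; s=d.copy()
    for _ in range(20): s=d/(1+c['k']*(s@s))
    v=c['R']@np.array([s[0],s[1],1]); return v/np.linalg.norm(v)
def onz(c,uv,z):
    v=ray(c,uv); return c['p']+v*(z-c['p'][2])/v[2]
def tri(obs):
    A=np.zeros((3,3));b=np.zeros(3)
    for c,uv in obs:
        v=ray(c,uv);P=np.eye(3)-np.outer(v,v);A+=P;b+=P@c['p']
    X=np.linalg.solve(A,b)
    return X,[np.linalg.norm((np.eye(3)-np.outer(ray(c,uv),ray(c,uv)))@(X-c['p'])) for c,uv in obs]
def crop(src,dst,x0,y0,x1,y1,s):
    im=cv2.imread(src)[y0:y1,x0:x1]; im=cv2.resize(im,None,fx=s,fy=s,interpolation=cv2.INTER_CUBIC); cv2.imwrite(dst,im)
E
python3 - <<'E'
from h import *
print(Ro.from_euler('xyz',env.get_obs()['ee_rot']).as_matrix().round(3))
crop('pics/scene0.png','pics/s0a.png',170,200,330,320+10,5)
crop('pics/side0.png','pics/d0a.png',340,190,460,290,6)
crop('pics/scene0.png','pics/s0b.png',320,190,480,350,4-1)
crop('pics/side0.png','pics/d0b.png',180,170,420,420,3-1)
E
```

```text
[[-0.001  1.    -0.   ]
 [-0.    -0.    -1.   ]
 [-1.    -0.001  0.   ]]
```

View pics/s0a.png

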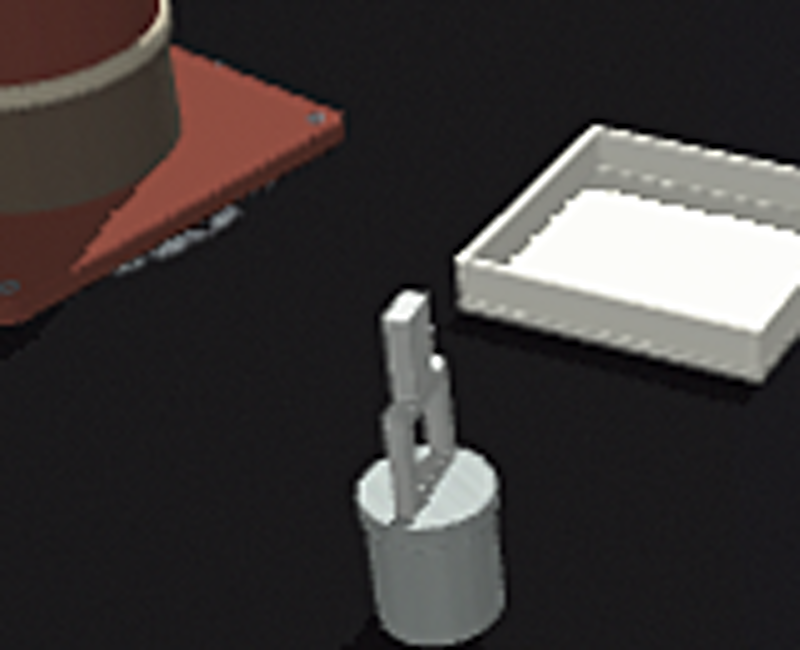

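View pics/d0a.png

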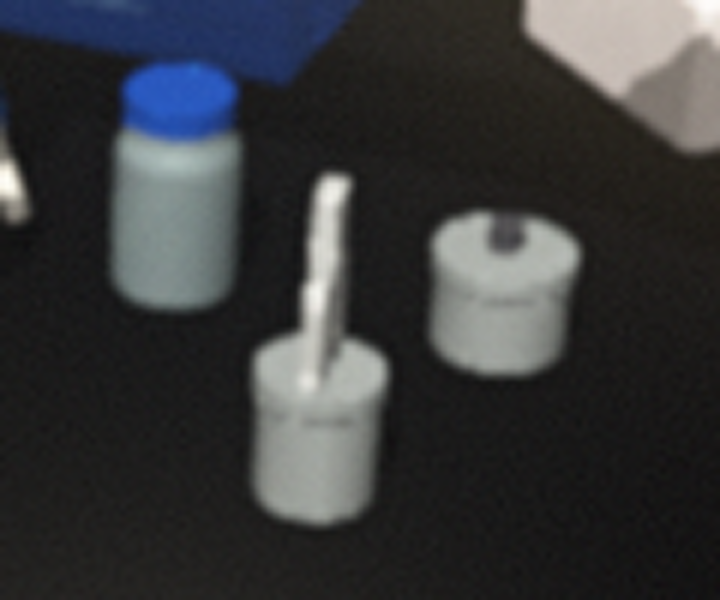

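View pics/s0b.png

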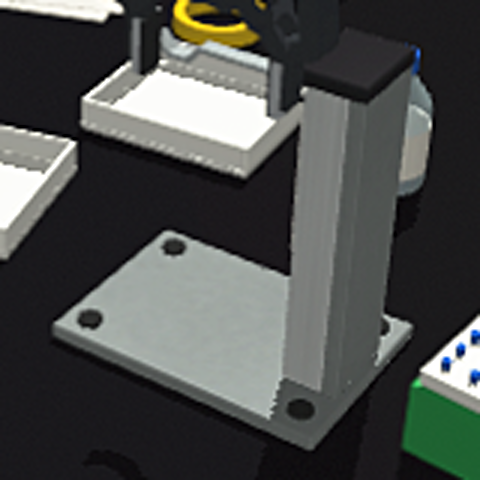

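View pics/d0b.png

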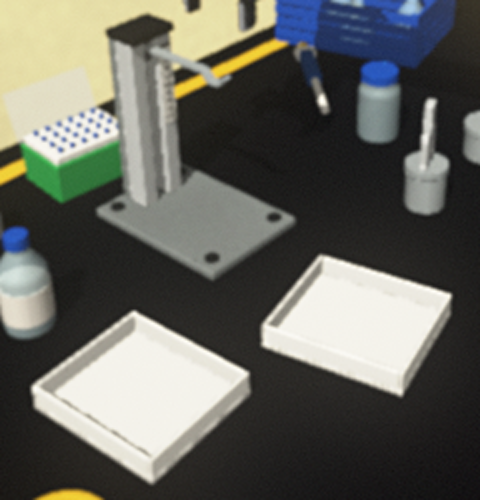

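```bash
python3 - <<'E'
from h import *
from scipy.optimize import least_squares
S=cam('scene');D=cam('side');W=cam('wrist',env.get_obs())
sa=lambda u,v:(170+u/5,200+v/5); da=lambda u,v:(340+u/6,190+v/6)
sb=lambda u,v:(320+u/3,190+v/3); db=lambda u,v:(180+u/2,170+v/2)
print('cup top',onz(S,sa(428,488),.062),onz(D,da(320,370),.062),tri([(S,sa(428,488)),(D,da(320,370))]))
print('tab top',onz(S,sa(407,301),.148),onz(D,da(334,180),.148),tri([(S,sa(407,301)),(D,da(334,180))]))
a,b=onz(S,sa(403,517),.062),onz(S,sa(450,458),.062);print('hanger line',a,b,np.degrees(np.arctan2(*(b-a)[1::-1])),np.linalg.norm(b-a))
print('squat',onz(S,(198,344),.05),'bottle',onz(S,(275,345),.105 ))
print('scale scene',[onz(S,sb(*p),.012)[:2].round(4) for p in[(53,327),(165,230),(412,325),(310,440)]])
print('scale side',[onz(D,db(*p),.012)[:2].round(4) for p in[(97,210),(293,218),(212,270)]])
print('scale wrist',[onz(W,p,.012)[:2].round(4) for p in[(192,47),(404,46),(205,200)]])
print('hook tip wrist',[onz(W,p,z)[:2].round(4) for p,z in[((107,108),.226),((107,135),.226),((191,106),.225),((191,136),.225),((400,105),.225),((400,136),.225)]])
print('tip tri',tri([(W,(107,121)),(D,db(222,82))]))
print('tray side',[onz(D,db(*p),.028)[:2].round(4) for p in[(134,313),(248,377),(152,468),(35,390)]])
print('tray scene',[onz(S,sb(*p),.028)[:2].round(4) for p in[(82,97),(245,152)]])
print('tray2 side',[onz(D,db(*p),.028)[:2].round(4) for p in[(322,257),(451,295),(402,378),(263,338)]])
E
```

```text
cup top [ 0.43440492 -0.14085143  0.062     ] [ 0.42658812 -0.13498359  0.062     ] (array([ 0.43010937, -0.13848743,  0.05877107]), [np.float64(0.0011382477905663429), np.float64(0.0011382477905663528)])
tab top [ 0.43115097 -0.13742145  0.148     ] [ 0.4308501  -0.14292111  0.148     ] (array([ 0.4306168 , -0.13927734,  0.14913449]), [np.float64(0.0018089182723395334), np.float64(0.0018089182723394495)])
hanger line [ 0.43949425 -0.16013159  0.062     ] [ 0.42770649 -0.12122133  0.062     ] 106.85404695784804 0.04065661178219741
squat [ 0.43419763 -0.29231503  0.05      ] bottle [ 0.59274862 -0.25273583  0.105     ]
scale scene [array([0.5303, 0.0029]), array([0.5279, 0.1516]), array([0.736 , 0.1527]), array([0.7355, 0.0039])]
scale side [array([0.7277, 0.1586]), array([0.5246, 0.0116]), array([0.5271, 0.1528])]
scale wrist [array([0.5269, 0.1546]), array([0.7297, 0.1551]), array([0.5251, 0.0061])]
hook tip wrist [array([0.5624, 0.0855]), array([0.5605, 0.0748]), array([0.5969, 0.0861]), array([0.5956, 0.0742]), array([0.6827, 0.0863]), array([0.6835, 0.0741])]
tip tri (array([0.56075919, 0.08344935, 0.22024564]), [np.float64(0.0037005126526129806), np.float64(0.00370051265261291)])
tray side [array([0.5225, 0.2744]), array([0.3629, 0.2663]), array([0.35  , 0.4044]), array([0.5089, 0.4129])]
tray scene [array([0.3698, 0.262 ]), array([0.5318, 0.2645])]
tray2 side [array([0.4316, 0.0677]), array([0.2804, 0.0303]), array([0.2467, 0.1695]), array([0.39  , 0.2146])]
```

Canister is at about (0.431, -0.139) with yaw 17°, scale yaw is about 0 with the seat at about (0.581, 0.080), and the left tray is at about (0.44, 0.336). Moving above the canister.

Request:
jog_arm:
  moves:
    - [[-2.2,-1.4,0],-0.12]
    - [[-2.2,-1.4,0],-0.12]
    - [[-2.2,-1.4,0],-0.12]
    - [[-2.2,-1.4,0],-0.12]
    - [[-2.2,-1.4,0],-0.12]

```text
clock: 0.57
ee_pos: [0.5387, -0.0706, 0.3035]
ee_rot: [-1.234, 1.57, 2.872]
force: [0.2, -0.8, -0.7]
opening: 0.0852
```

Request:
jog_arm:
  moves:
    - [[-2.2,-1.4,0],-0.12]
    - [[-2.2,-1.4,0],-0.12]
    - [[-2.2,-1.4,0],-0.12]
    - [[-2.2,-1.4,0],-0.12]
    - [[-2.1,-1.3,0],-0.12]

```text
clock: 0.98
ee_pos: [0.4296, -0.1397, 0.3037]
ee_rot: [-1.064, 1.57, 2.442]
force: [-0.1, -0.1, 0.1]
opening: 0.0858
```

Request:
jog_arm:
  moves:
    - [[0,0,0],-0.07]
    - [[0,0,0],0]
    - [[0,0,0],0]
  grip: 5

```text
clock: 1.23
ee_pos: [0.4311, -0.1388, 0.304]
ee_rot: [-2.887, 1.57, 0.558]
force: [0.6, 0.5, 0.9]
opening: 0.0515
```

```bash
python3 - <<'E'
from h import *
o=env.get_obs();im=env.snapshot('wrist');cv2.imwrite('pics/w1.png',im[:,:,::-1])
im=env.snapshot('side');cv2.imwrite('pics/d1.png',im[:,:,::-1])
print(o['clock'],o['ee_pos'],o['joints'],Ro.from_euler('xyz',o['ee_rot']).as_matrix().round(3),o['force'])
np.save('o1.npy',np.r_[o['ee_pos'],o['ee_rot']])
W=cam('wrist',o)
print(proj(W,[[.431,-.139,.148],[.431,-.139,.062],[.431,-.139,0]]))
E
```

```text
1.2333 [ 0.43108742 -0.1387759   0.30400371] [-0.00201646 -0.08095563  0.20453468  1.92740151  0.01668128  1.29309952
 -1.07015896] [[ 0.     0.299 -0.954]
 [ 0.    -0.954 -0.299]
 [-1.    -0.    -0.001]] [0.64750717 0.45153411 0.93451177]
[[320.4702411  245.81248057]
 [320.36160126 216.92273918]
 [320.31245092 203.85536116]]
```

View pics/w1.png

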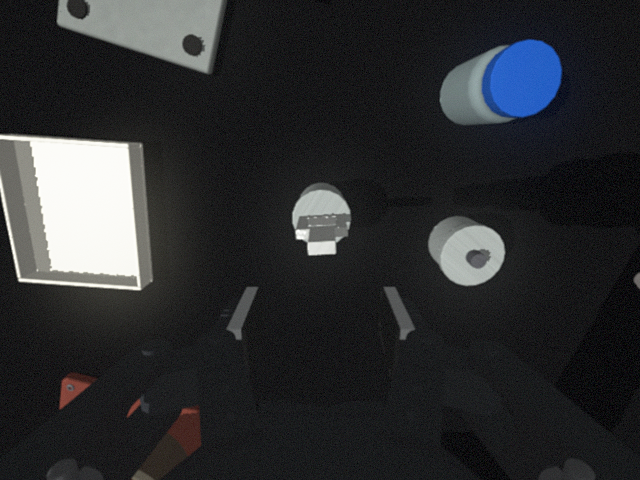

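```bash
python3 - <<'E'
from h import *
crop('pics/w1.png','pics/w1c.png',270,170,370,270,6)
E
```

```text
(no output)
```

View pics/w1c.png

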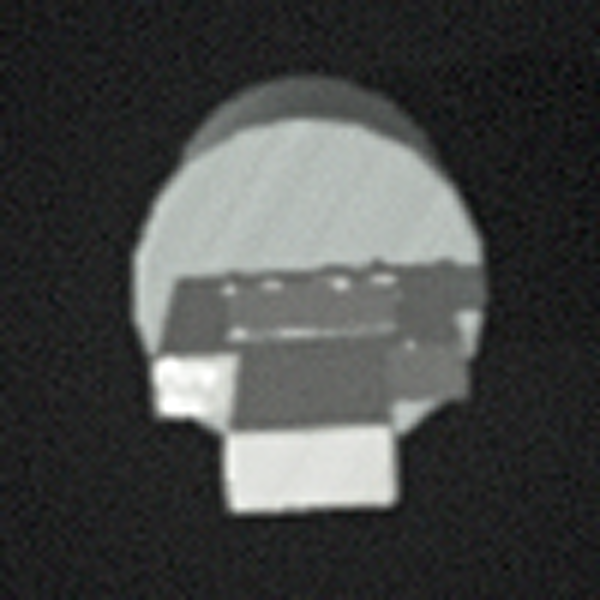

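```bash
python3 - <<'E'
from h import *
v=np.load('o1.npy');W=cam('wrist',dict(ee_pos=v[:3],ee_rot=v[3:]))
q=lambda u,w:(270+u/6,170+w/6)
print(onz(W,q(312,468),.148),onz(W,q(310,297),.062))
for a,b,z in[((227,430),(395,427),.148),((230,512),(397,505),.148),((180,278),(482,263),.062),((155,355),(235,352),.11),((157,417),(222,417),.11)]:
    A,B=onz(W,q(*a),z),onz(W,q(*b),z);print(np.degrees(np.arctan2(*(B-A)[1::-1])),np.linalg.norm(B-A))
E
```

```text
[ 0.42977131 -0.14051358  0.148     ] [ 0.4289751  -0.14092923  0.062     ]
-71.56678783634608 0.019605889188272524
-70.0920274438353 0.019744698528393344
-69.71829399297894 0.047560672578642826
-70.41399511896478 0.01079570972480394
-72.63985734684749 0.00884399110376097
```

The tab's top centre is at wrist pixel (322,248), which puts the canister at (0.4295, -0.140) with its hanger about 2° off the jaws. Descending to grasp.

Request:
jog_arm:
  moves:
    - [[-0.15,-0.1,-2.4],0.03]
    - [[0,0,-2.5],0]
    - [[0,0,-2.5],0]
    - [[0,0,-2.5],0]
    - [[0,0,-1.5],0]

```text
clock: 1.75
ee_pos: [0.4289, -0.1392, 0.1873]
ee_rot: [-0.447, 1.568, 3.028]
force: [0.6, -0.6, -0.2]
opening: 0.0496
```

Request:
jog_arm:
  moves:
    - [[0,0,0],0]

```text
clock: 1.83
ee_pos: [0.4282, -0.1391, 0.1866]
ee_rot: [-0.45, 1.565, 3.025]
force: [-0.6, 0.3, -1.0]
opening: 0.0503
```

```bash
python3 - <<'E'
from h import *
o=env.get_obs();im=env.snapshot('wrist');cv2.imwrite('pics/w2.png',im[120:480,140:500,::-1])
im=env.snapshot('scene');cv2.imwrite('pics/s2.png',cv2.resize(im[180:340,180:340,::-1],None,fx=3,fy=3))
print(o['clock'],o['ee_pos'],Ro.from_euler('xyz',o['ee_rot']).as_matrix().round(3),o['force'])
E
```

```text
1.8333 [ 0.4281657  -0.13909888  0.18664436] [[-0.006  0.328 -0.945]
 [ 0.001 -0.945 -0.328]
 [-1.    -0.003  0.005]] [-0.63621799  0.276002   -0.99979126]
```

View pics/w2.png

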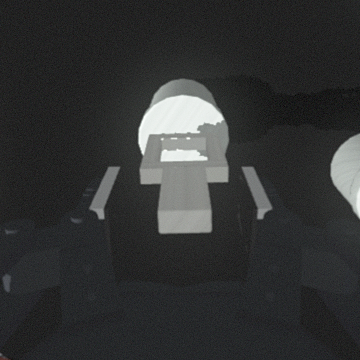

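View pics/s2.png

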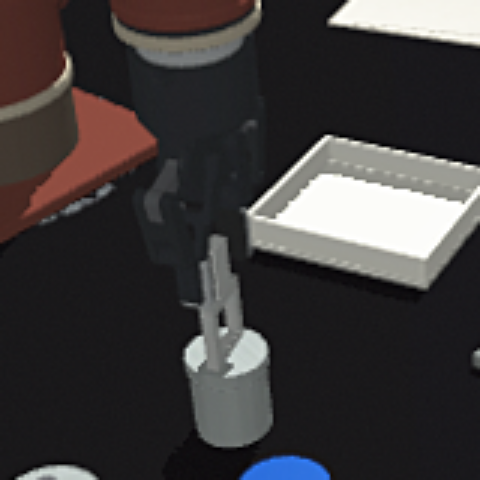

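The tab is centred between the fingers in the wrist view. Closing.

Request:
jog_arm:
  moves:
    - [[0.1,0,0.2],0]
    - [[0,0,0],0]
    - [[0,0,0],0]
    - [[0,0,0],0]
    - [[0,0,0],0]
  grip: 0
  newtons: 60

```text
clock: 2.35
ee_pos: [0.4315, -0.1399, 0.1935]
ee_rot: [2.835, 1.568, 0.024]
force: [-1.5, 1.8, 6.3]
opening: 0.0186
```

Request:
jog_arm:
  moves:
    - [[0,0,0],0]
    - [[0,0,0],0]

```text
clock: 2.52
ee_pos: [0.4315, -0.1399, 0.1935]
ee_rot: [2.83, 1.568, 0.02]
force: [0.4, 2.3, 5.9]
opening: 0.019
```

Request:
jog_arm:
  moves:
    - [[0,0,0.5],0]
    - [[0,0,1.5],0]
    - [[0,0,2.5],0]
    - [[0,0,2.5],0]
    - [[0,0,2.5],0]

```text
clock: 2.93
ee_pos: [0.4299, -0.14, 0.2881]
ee_rot: [-0.458, 1.57, 3.014]
force: [1.0, 0.3, -4.5]
opening: 0.0189
```

Request:
jog_arm:
  moves:
    - [[0,0,2.5],0]
    - [[0,0,1.3],0]
    - [[1,2,0],-0.05]
    - [[1,3,0],-0.07]
    - [[1,3,0],-0.07]

```text
clock: 3.35
ee_pos: [0.4604, -0.0597, 0.3256]
ee_rot: [-3.088, 1.57, 0.188]
force: [1.2, -0.4, -4.1]
opening: 0.0186
```

Request:
jog_arm:
  moves:
    - [[1,3,0],-0.07]
    - [[1,3,0],-0.07]
    - [[1,3,0],0]
    - [[1,3,0],0]
    - [[1,2,0],0]

```text
clock: 3.77
ee_pos: [0.5102, 0.0833, 0.325]
ee_rot: [-0.986, 1.57, 2.159]
force: [1.5, 0.3, -3.5]
opening: 0.0185
```

Request:
jog_arm:
  moves:
    - [[0,0,0],0]
    - [[0,0,0],0]
    - [[0,0,0],0]

```text
clock: 4.02
ee_pos: [0.5102, 0.0792, 0.3248]
ee_rot: [0.742, 1.57, -2.399]
force: [-0.7, -0.5, -4.7]
opening: 0.0187
```

```bash
python3 - <<'E'
from h import *
o=env.get_obs();
for n in['wrist','scene','side']:
    im=env.snapshot(n);cv2.imwrite(f'pics/{n}3.png',im[:,:,::-1])
np.save('o3.npy',np.r_[o['ee_pos'],o['ee_rot']])
print(o['clock'],o['ee_pos'],Ro.from_euler('xyz',o['ee_rot']).as_matrix().round(3),o['force'],o['wrist_torque'])
crop('pics/side3.png','pics/side3c.png',200,130,360,290,4)
crop('pics/scene3.png','pics/scene3c.png',300,110,460,290,4-1)
E
```

```text
4.0167 [0.51017606 0.07922923 0.32476606] [[-0.001  0.    -1.   ]
 [-0.001 -1.    -0.   ]
 [-1.     0.001  0.001]] [-0.74780315 -0.46791436 -4.66795221] [-0.02715498  0.03865264  0.02517881]
```

View pics/wrist3.png

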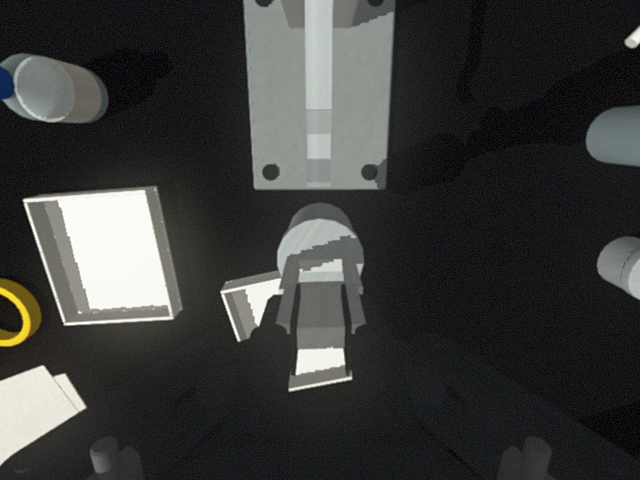

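View pics/side3c.png

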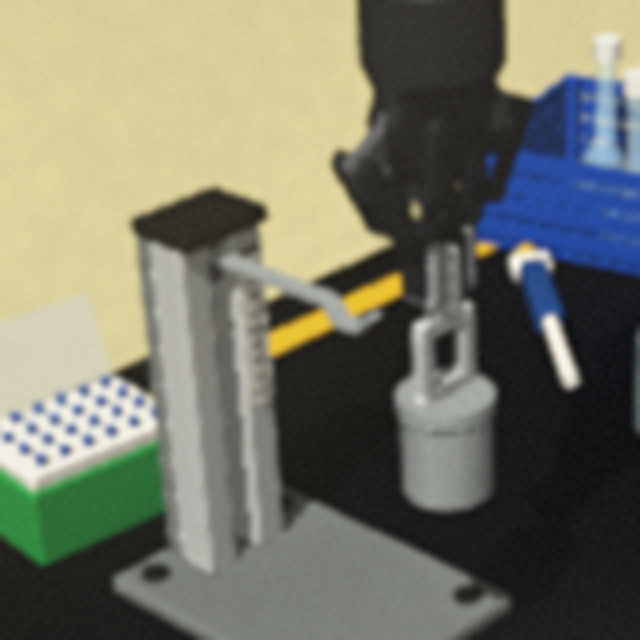

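View pics/scene3c.png

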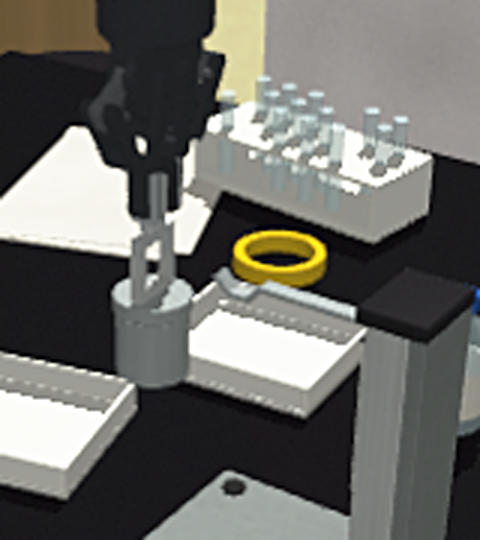

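```bash
cat >> h.py <<'E'
def canmodel(x,y,h,yaw):
    L=[]
    for z,r in((0,.028),(.062,.028)):
        t=np.linspace(0,2*np.pi,40);L.append(np.c_[r*np.cos(t),r*np.sin(t),0*t+z])
    for sx in(-.004,.004):
        L.append(np.array([[sx,a,b] for a,b in((-.013,.07),(.013,.07),(.013,.102),(-.013,.102),(-.013,.07))]))
        L.append(np.array([[sx,a,b] for a,b in((-.021,.062),(.021,.062),(.021,.11),(-.021,.11),(-.021,.062))]))
    R=Ro.from_euler('z',yaw).as_matrix()
    return [l@R.T+[x,y,h] for l in L]
def hookmodel(x=.581,y=.080,z=.215):
    return [np.array([[x+a,y+s,z+b] for a,b in((-.02,.011),(-.006,0),(.006,0),(.019,.01),(.1,.01))]) for s in(-.006,.006)]
def overlay(src,dst,c,lines,x0,y0,x1,y1,s):
    im=cv2.imread(src)[y0:y1,x0:x1]; im=cv2.resize(im,None,fx=s,fy=s,interpolation=cv2.INTER_CUBIC)
    for l,col in lines:
        p=((proj(c,l)-[x0,y0]+.5)*s).round().astype(np.int32); cv2.polylines(im,[p],False,col,1,cv2.LINE_AA)
    cv2.imwrite(dst,im)
E
python3 - <<'E'
from h import *
v=np.load('o3.npy');W=cam('wrist',dict(ee_pos=v[:3],ee_rot=v[3:]))
L=[(l,(0,0,255)) for l in canmodel(.510,.0795,.1315,0)]+[(l,(0,255,0)) for l in hookmodel()]
overlay('pics/side3.png','pics/ov_d.png',cam('side'),L,240,180,340,270,6)
overlay('pics/scene3.png','pics/ov_s.png',cam('scene'),L,320,170,430,250,6)
overlay('pics/wrist3.png','pics/ov_w.png',W,L,220,90,420,290,3)
E
```

```text
(no output)
```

View pics/ov_d.png

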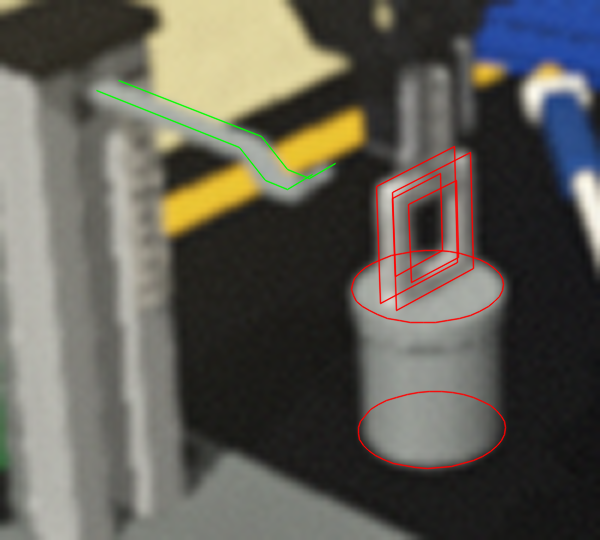

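View pics/ov_s.png

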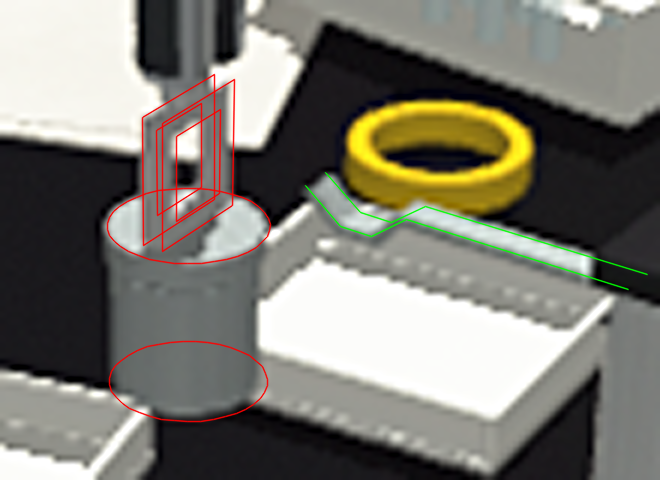

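View pics/ov_w.png

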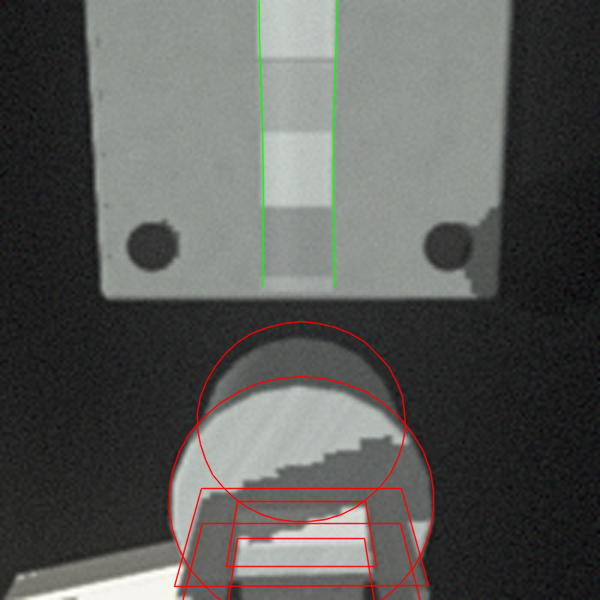

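The model overlays match: hook about 2 mm further in x than modelled, canister well aligned, h≈0.1315. I'll average the force readings to get the weight before hooking.

```bash
cat >> h.py <<'E'
def avg(n=15):
    F=[];P=[];T=[]
    for i in range(n):
        env.snapshot('side'); o=env.get_obs(); F.append(o['force']);P.append(o['ee_pos']);T.append(o['wrist_torque'])
    F=np.array(F);P=np.array(P)
    print('t',o['clock'],'F',F.mean(0).round(2),'sd',F.std(0).round(2),'P',P.mean(0).round(4),'sd',P.std(0).round(4),'T',np.mean(T,0).round(3),'open',o['opening'])
E
python3 -c "
from h import *
avg(24)"
```

```text
t 5.3667 F [-0.08  0.06 -4.55] sd [0.38 0.57 0.57] P [0.5104 0.0798 0.3249] sd [0.0001 0.0003 0.0001] T [-0.004 -0.01   0.002] open 0.01871605432121331
```

Request:
jog_arm:
  moves:
    - [[0.8,0.05,0.1],0]
    - [[1.5,0,0],0]
    - [[1.6,0,0],0]
    - [[1.6,0,0],0]
    - [[1.2,0,0],0]

```text
clock: 5.78
ee_pos: [0.5791, 0.0804, 0.3258]
ee_rot: [2.966, 1.57, -0.175]
force: [-0.3, 0.0, -4.1]
opening: 0.0189
```

Request:
jog_arm:
  moves:
    - [[0.7,0,0],0]
    - [[0,0,0],0]
    - [[0,0,0],0]

```text
clock: 6.03
ee_pos: [0.5845, 0.0805, 0.3255]
ee_rot: [0.092, 1.57, -3.049]
force: [-0.6, 0.5, -5.0]
opening: 0.0185
```

```bash
python3 - <<'E'
from h import *
o=env.get_obs();
for n in['wrist','scene','side']:
    im=env.snapshot(n);cv2.imwrite(f'pics/{n}4.png',im[:,:,::-1])
print(o['clock'],o['ee_pos'],o['force'])
x,y,z=o['ee_pos'];W=cam('wrist',o)
L=[(l,(0,0,255)) for l in canmodel(x-.001,y,z-.1933,0)]+[(l,(0,255,0)) for l in hookmodel(.583)]
overlay('pics/side4.png','pics/ov_d4.png',cam('side'),L,220,180,320,270,6)
overlay('pics/scene4.png','pics/ov_s4.png',cam('scene'),L,340,170,450,250,6)
overlay('pics/wrist4.png','pics/ov_w4.png',W,L,220,140,420,340,3)
E
```

```text
6.0333 [0.5844637  0.08052101 0.32553864] [-0.555129    0.48105072 -4.99218023]
```

View pics/ov_d4.png

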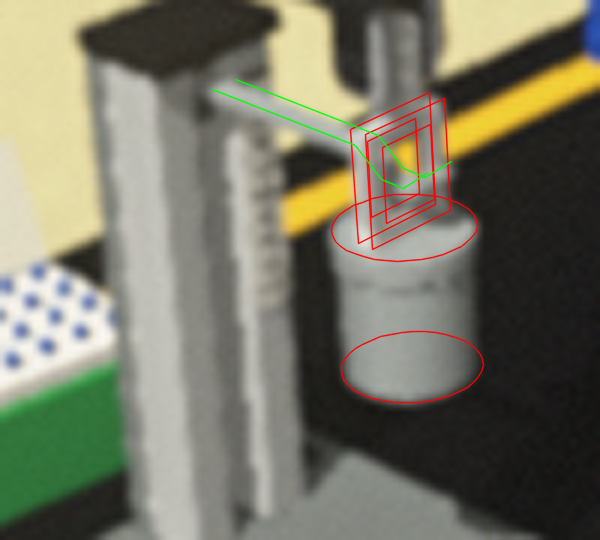

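View pics/ov_s4.png

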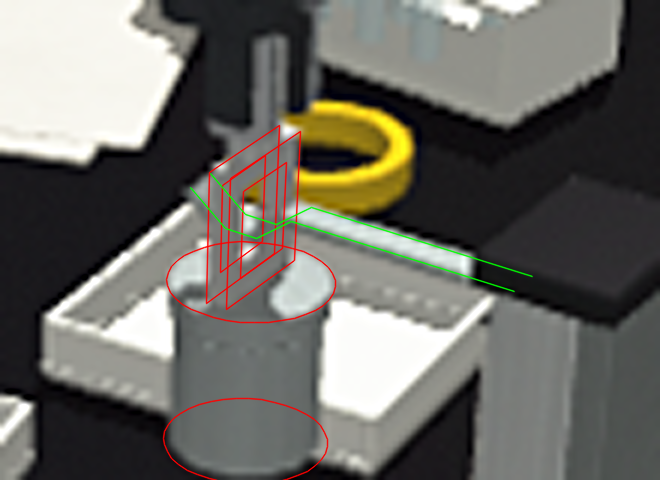

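View pics/ov_w4.png

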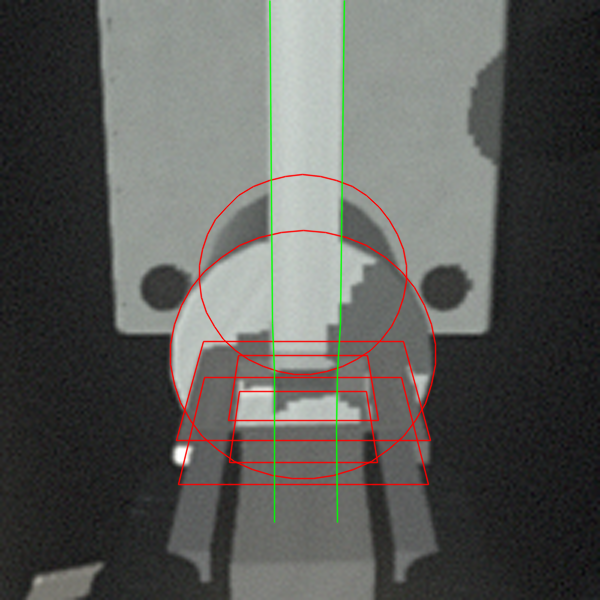

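Weight is about 4.55 N, so I expect the hook to settle about 44 mm down. The bar sits over the seat, so I'm easing it down.

Request:
jog_arm:
  moves:
    - [[0,0,-0.2],0]
    - [[0,0,-0.3],0]
    - [[0,0,-0.3],0]
    - [[0,0,-0.3],0]
    - [[0,0,-0.2],0]

```text
clock: 6.6
ee_pos: [0.5842, 0.0805, 0.3123]
ee_rot: [0.153, 1.57, -2.988]
force: [-0.1, 0.4, -4.1]
opening: 0.0187
```

Request:
jog_arm:
  moves:
    - [[0,0,-0.15],0]
    - [[0,0,-0.15],0]
    - [[0,0,-0.15],0]
    - [[0,0,-0.15],0]
    - [[0,0,-0.15],0]

```text
clock: 7.02
ee_pos: [0.5845, 0.0805, 0.3053]
ee_rot: [-2.6, 1.571, 0.543]
force: [-0.3, 0.3, -3.8]
opening: 0.0187
```

Request:
jog_arm:
  moves:
    - [[0,0,-0.2],0]
    - [[0,0,-0.2],0]
    - [[0,0,-0.2],0]
    - [[0,0,-0.2],0]
    - [[0,0,-0.2],0]

```text
clock: 7.43
ee_pos: [0.5845, 0.0805, 0.2953]
ee_rot: [-2.494, 1.571, 0.649]
force: [-0.3, -0.4, -3.3]
opening: 0.0189
```

```bash
python3 - <<'E'
from h import *
avg(8)
for n in['scene','side']:
    im=env.snapshot(n);cv2.imwrite(f'pics/{n}5.png',im[:,:,::-1])
crop('pics/side5.png','pics/side5c.png',220,180,320,270,6)
crop('pics/scene5.png','pics/scene5c.png',340,170,450,270,6)
E
```

```text
t 7.8333 F [-0.55 -0.31 -3.27] sd [0.82 0.31 0.45] P [0.5844 0.0805 0.2953] sd [0.     0.     0.0002] T [-0.004  0.207 -0.007] open 0.01862813159329827
```

View pics/side5c.png

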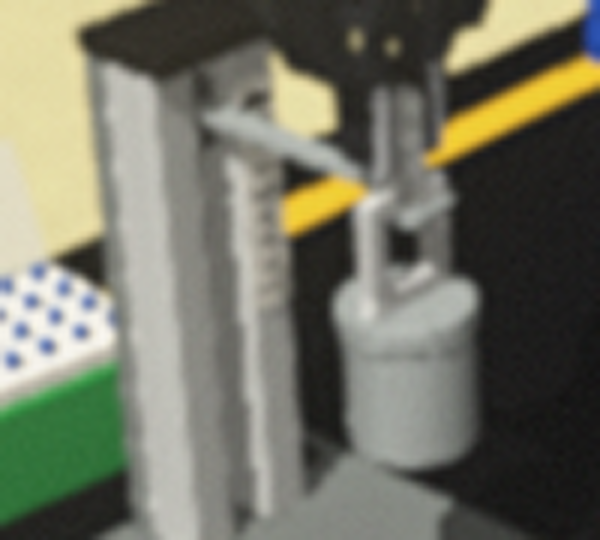

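View pics/scene5c.png

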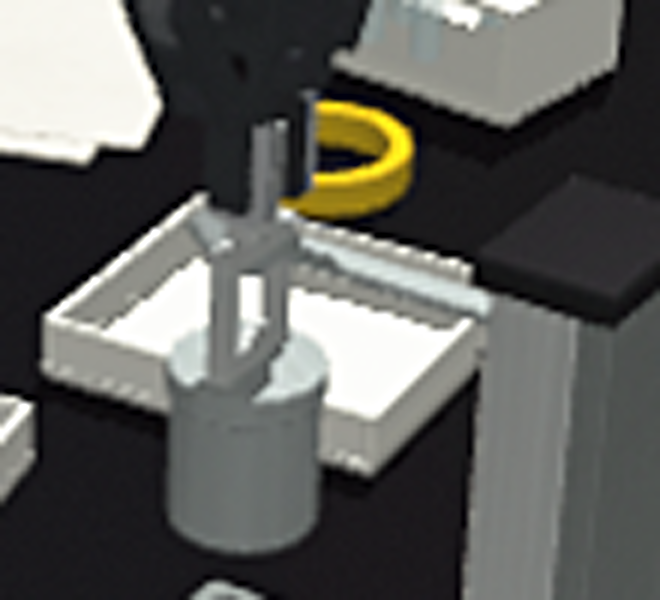

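The spring is loading as expected, but the wrist moment (0.2 N m) and a small -x force suggest the bar is touching the rear slope. I'll move it 1.5 mm in -x and recheck.

Request:
jog_arm:
  moves:
    - [[-0.05,0,0],0]
    - [[-0.05,0,0],0]
    - [[-0.05,0,0],0]
    - [[0,0,0],0]

```text
clock: 8.27
ee_pos: [0.5831, 0.0805, 0.2956]
ee_rot: [-2.902, 1.57, 0.24]
force: [0.2, 0.1, -3.4]
opening: 0.0187
```

```bash
python3 - <<'E'
from h import *
avg(12)
E
```

```text
t 8.8667 F [ 0.62  0.21 -3.22] sd [0.6  0.52 0.49] P [0.5831 0.0805 0.2955] sd [0.     0.     0.0001] T [-0.009 -0.19   0.   ] open 0.018852854847630742
```

Request:
jog_arm:
  moves:
    - [[0.07,0,-0.1],0]
    - [[0,0,-0.2],0]
    - [[0,0,-0.2],0]
    - [[0,0,-0.2],0]
    - [[0,0,-0.2],0]

```text
clock: 9.28
ee_pos: [0.5836, 0.0805, 0.2861]
ee_rot: [-0.2, 1.571, 2.942]
force: [-0.5, 1.1, -2.6]
opening: 0.0189
```

Request:
jog_arm:
  moves:
    - [[0,0,-0.2],0]
    - [[0,0,-0.2],0]
    - [[0,0,-0.2],0]
    - [[0,0,-0.2],0]
    - [[0,0,-0.2],0]

```text
clock: 9.7
ee_pos: [0.5836, 0.0805, 0.2763]
ee_rot: [-0.705, 1.571, 2.437]
force: [-1.8, -0.4, -0.7]
opening: 0.0186
```

Request:
jog_arm:
  moves:
    - [[0,0,-0.2],0]
    - [[0,0,-0.2],0]
    - [[0,0,-0.2],0]
    - [[0,0,-0.1],0]
    - [[0,0,0],0]
  newtons: 25

```text
clock: 10.12
ee_pos: [0.5836, 0.0805, 0.2692]
ee_rot: [-0.308, 1.571, 2.834]
force: [-2.0, -0.4, -0.6]
opening: 0.0187
```

```bash
python3 - <<'E'
from h import *
avg(30)
E
```

```text
t 11.6167 F [-2.81  0.14 -0.73] sd [0.58 0.52 0.49] P [0.5837 0.0805 0.2694] sd [0. 0. 0.] T [ 0.042  0.669 -0.009] open 0.018799004179382166
```

fx has grown to -2.8 N, so the bar may be on the rear slope. Looking before going on.

```bash
python3 - <<'E'
from h import *
o=env.get_obs()
for n in['wrist','scene','side']:
    im=env.snapshot(n);cv2.imwrite(f'pics/{n}6.png',im[:,:,::-1])
x,y,z=o['ee_pos'];W=cam('wrist',o)
L=[(l,(0,0,255)) for l in canmodel(x-.001,y,z-.1933,0)]+[(l,(0,255,0)) for l in hookmodel(.582,.0803,z-.1933+.102)]
overlay('pics/scene6.png','pics/ov_s6.png',cam('scene'),L,350,190,450,280,6)
crop('pics/scene6.png','pics/s6.png',350,190,450,280,6)
crop('pics/side6.png','pics/d6.png',220,180,320,270,6)
overlay('pics/wrist6.png','pics/ov_w6.png',W,L,220,140,420,340,3)
E
```

```text
(no output)
```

View pics/s6.png

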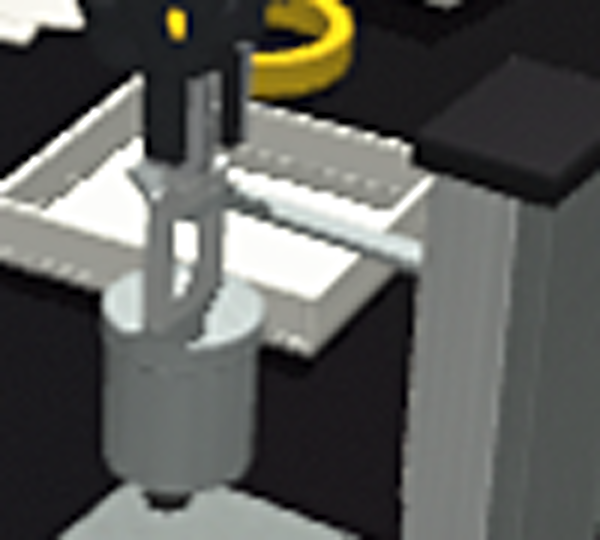

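View pics/ov_s6.png

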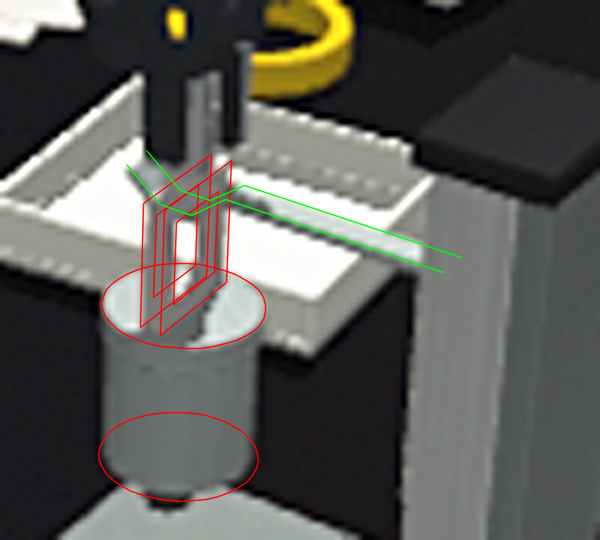

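View pics/d6.png

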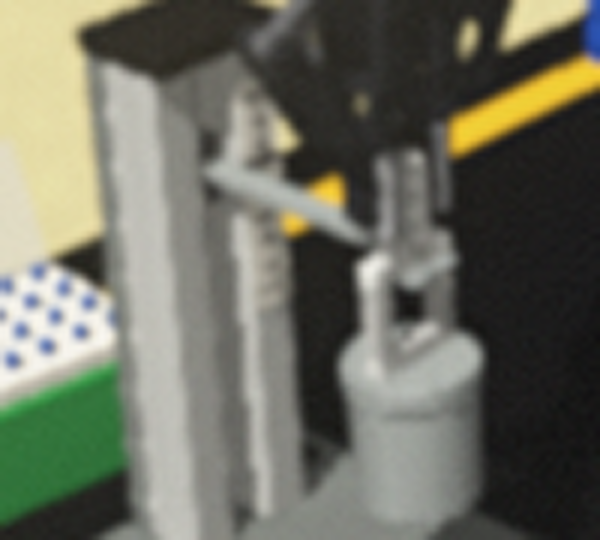

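View pics/ov_w6.png

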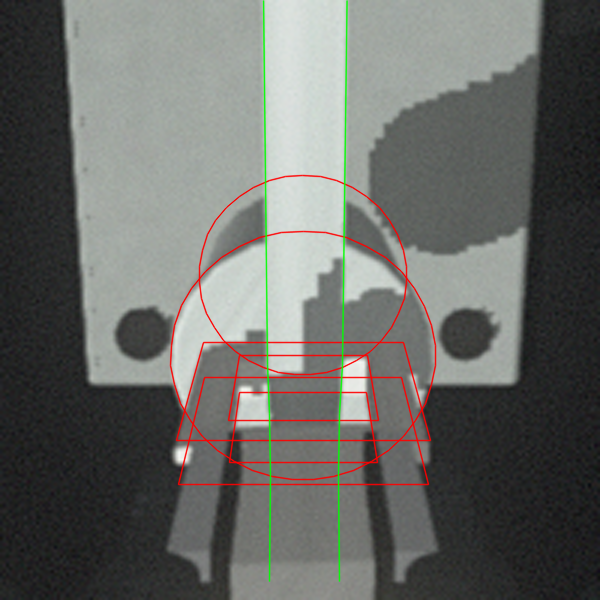

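Request:
jog_arm:
  moves:
    - [[-0.03,0,0],0]
    - [[-0.04,0,0],0]
    - [[0,0,0],0]

```text
clock: 12.02
ee_pos: [0.5834, 0.0805, 0.2697]
ee_rot: [-3.001, 1.569, 0.141]
force: [-0.2, 1.2, 0.4]
opening: 0.0187
```

```bash
python3 - <<'E'
from h import *
avg(12)
print(Ro.from_euler('xyz',env.get_obs()['ee_rot']).as_matrix().round(4)[:,0])
E
```

```text
t 12.6167 F [ 1.53  0.23 -0.56] sd [1.28 0.64 0.44] P [0.5833 0.0805 0.2696] sd [0. 0. 0.] T [ 0.096 -0.331  0.003] open 0.018652323262734305
[ 6.e-04  1.e-04 -1.e+00]
```

Request:
jog_arm:
  moves:
    - [[0.02,0,0],0]
    - [[0,0,0],0]

```text
clock: 12.78
ee_pos: [0.5832, 0.0805, 0.2694]
ee_rot: [-2.656, 1.571, 0.486]
force: [2.3, 1.4, -0.4]
opening: 0.0188
```

```bash
python3 - <<'E'
from h import *
avg(20)
E
```

```text
t 13.7833 F [ 2.58  0.4  -0.55] sd [0.58 0.42 0.53] P [0.5832 0.0805 0.2694] sd [0. 0. 0.] T [ 0.086 -0.616  0.016] open 0.01837723272383913
```

Request:
jog_arm:
  moves:
    - [[0.025,0,0],0]
    - [[0,0,0],0]
    - [[0,0,0],0]
    - [[0,0,0],0]
    - [[0,0,0],0]

```text
clock: 14.2
ee_pos: [0.5833, 0.0805, 0.2693]
ee_rot: [0.1, 1.57, -3.041]
force: [1.0, 0.3, -0.7]
opening: 0.0186
```

```bash
python3 - <<'E'
from h import *
avg(10);avg(20)
E
```

```text
t 14.7 F [ 0.57  0.1  -0.5 ] sd [0.3  0.53 0.52] P [0.5833 0.0805 0.2693] sd [0. 0. 0.] T [ 0.027 -0.194 -0.006] open 0.01885701730951826
t 15.7 F [-0.27  0.13 -0.71] sd [0.74 0.53 0.44] P [0.5834 0.0805 0.2694] sd [0. 0. 0.] T [-0.003  0.049  0.005] open 0.01871279967061414
```

Request:
jog_arm:
  moves:
    - [[0,0,-0.1],0]
    - [[0,0,-0.15],0]
    - [[0,0,-0.15],0]
    - [[0,0,-0.15],0]
    - [[0,0,-0.1],0]

```text
clock: 16.12
ee_pos: [0.5834, 0.0805, 0.2627]
ee_rot: [-0.104, 1.571, 3.038]
force: [-1.6, -0.2, 0.5]
opening: 0.019
```

```bash
python3 - <<'E'
from h import *
avg(12);avg(40)
E
```

```text
t 16.7167 F [-0.94 -0.2   0.01] sd [0.47 0.46 0.36] P [0.5834 0.0805 0.2629] sd [0.     0.     0.0001] T [-0.033  0.287  0.005] open 0.018748952086422452
t 18.7167 F [-1.76 -0.31  0.12] sd [0.53 0.48 0.39] P [0.5834 0.0805 0.2629] sd [0. 0. 0.] T [-0.058  0.37   0.003] open 0.018991985157176473
```

Request:
jog_arm:
  moves:
    - [[-0.015,0,0.05],0]
    - [[0,0,0],0]
    - [[0,0,0],0]
    - [[0,0,0],0]
    - [[0,0,0],0]

```text
clock: 19.13
ee_pos: [0.5834, 0.0805, 0.2635]
ee_rot: [-2.909, 1.571, 0.234]
force: [-1.9, -1.4, 0.2]
opening: 0.0187
```

```bash
python3 - <<'E'
from h import *
avg(12);avg(20)
E
```

```text
t 19.7333 F [-0.48 -0.1  -0.05] sd [0.57 0.43 0.69] P [0.5833 0.0805 0.2634] sd [0. 0. 0.] T [-0.085  0.117  0.007] open 0.018382113973462035
t 20.7333 F [ 0.05 -0.35 -0.01] sd [0.44 0.53 0.41] P [0.5833 0.0805 0.2634] sd [0. 0. 0.] T [-0.079  0.008  0.001] open 0.018453107733633244
```

Forces are balanced on all three axes, so the spring carries the full weight. Releasing.

Request:
jog_arm:
  moves:
    - [[0,0,0],0]
    - [[0,0,0],0]
  grip: 3.5

```text
clock: 20.9
ee_pos: [0.5832, 0.0806, 0.2634]
ee_rot: [-0.937, 1.571, 2.206]
force: [0.1, -0.6, -0.2]
opening: 0.035
```

```bash
python3 - <<'E'
from h import *
for i in range(4):
    im=env.snapshot('scene');cv2.imwrite(f'pics/scene7{i}.png',im[:,:,::-1])
    im=env.snapshot('wrist');cv2.imwrite(f'pics/wrist7{i}.png',im[:,:,::-1])
    im=env.snapshot('side');cv2.imwrite(f'pics/side7{i}.png',im[:,:,::-1])
o=env.get_obs();print(o['clock'],o['opening'],o['force'],o['ee_pos'])
a=[cv2.imread(f'pics/scene7{i}.png')[200:290,355:440] for i in range(4)]
b=[cv2.imread(f'pics/side7{i}.png')[200:290,240:325] for i in range(4)]
cv2.imwrite('pics/m7.png',cv2.resize(np.vstack([np.hstack(a),np.hstack(b)]),None,fx=2.3,fy=2.3,interpolation=cv2.INTER_CUBIC))
E
```

```text
21.5 0.03489902796977149 [ 0.06754512 -0.13944215 -0.38339819] [0.5832926  0.08045249 0.26343341]
```

View pics/m7.png

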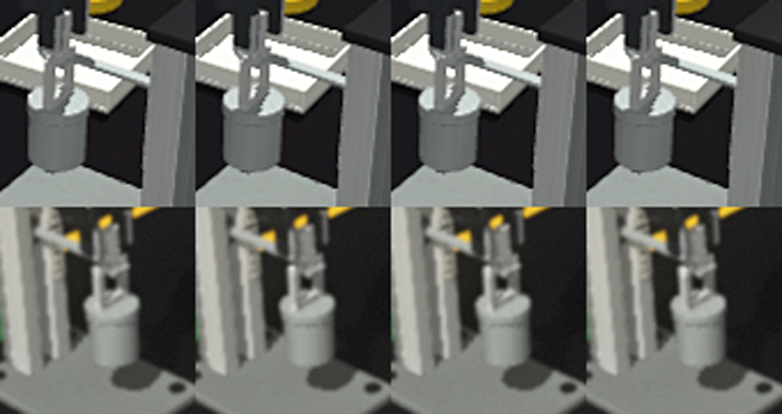

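View pics/wrist73.png

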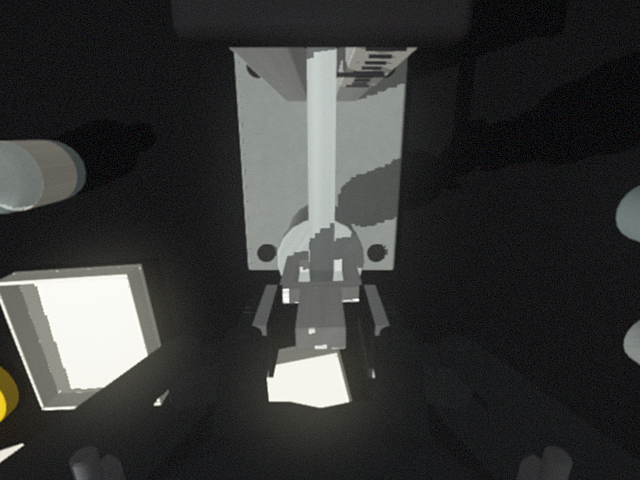

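The canister hangs free, with clear gaps between the fingers and the tab. Waiting about 2.5 s more and checking that it's still.

```bash
python3 - <<'E'
from h import *
A=[]
for i in range(50):
    im=env.snapshot('side'); g=cv2.cvtColor(im,cv2.COLOR_RGB2GRAY).astype(np.float32)[240:275,265:310]; A.append(g)
    if i==49: cv2.imwrite('pics/side8.png',im[:,:,::-1])
sh=[cv2.phaseCorrelate(A[-1],a)[0] for a in A]
print(np.round(sh[::4],2).tolist()); print(np.std(sh,0))
o=env.get_obs();print(o['clock'],o['force'],o['ee_pos'])
np.save('o8.npy',np.r_[o['ee_pos'],o['ee_rot']])
cv2.imwrite('pics/wrist8.png',env.snapshot('wrist')[:,:,::-1])
crop('pics/wrist8.png','pics/w8c.png',240,200,400,400,3)
E
```

```text
[[0.54, -0.15], [0.58, -0.07], [0.56, -0.12], [0.48, -0.03], [0.58, -0.1], [0.52, -0.16], [0.52, -0.06], [0.55, -0.02], [0.62, -0.13], [0.57, -0.06], [0.58, -0.09], [0.56, -0.04], [0.5, -0.06]]
[0.03561597 0.04706868]
24.0 [ 0.02744523 -1.03167878 -0.7609112 ] [0.58328499 0.08051895 0.26342918]
```

View pics/w8c.png

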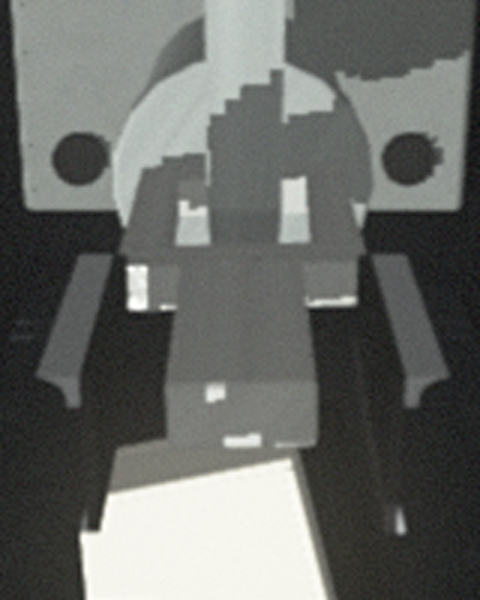

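Motion is at the noise level (0.05 px) over 2.5 s. Regrasping gently.

Request:
jog_arm:
  moves:
    - [[0,0,0],0]
    - [[0,0,0],0]
    - [[0,0,0],0]
    - [[0,0,0],0]
    - [[0,0,0],0]
  grip: 0
  newtons: 25

```text
clock: 24.47
ee_pos: [0.5833, 0.0805, 0.2634]
ee_rot: [-2.284, 1.571, 0.859]
force: [-0.0, -0.3, 0.0]
opening: 0.0194
```

```bash
python3 - <<'E'
from h import *
avg(15)
E
```

```text
t 25.2167 F [ 0.1   0.24 -0.11] sd [0.46 0.52 0.42] P [0.5833 0.0805 0.2634] sd [0. 0. 0.] T [ 0.029  0.008 -0.005] open 0.019335795964788474
```

Request:
jog_arm:
  moves:
    - [[0,0,0.1],0]
    - [[0,0,0.2],0]
    - [[0,0,0.2],0]
    - [[0,0,0.2],0]
    - [[0,0,0.2],0]
  newtons: 45

```text
clock: 25.63
ee_pos: [0.5833, 0.0805, 0.2726]
ee_rot: [-0.961, 1.571, 2.181]
force: [0.3, 0.0, -1.4]
opening: 0.0189
```

Request:
jog_arm:
  moves:
    - [[0,0,0.2],0]
    - [[0,0,0.2],0]
    - [[0,0,0.2],0]
    - [[0,0,0.2],0]
    - [[0,0,0.2],0]

```text
clock: 26.05
ee_pos: [0.5832, 0.0805, 0.2825]
ee_rot: [-0.13, 1.571, 3.012]
force: [1.2, -0.1, -3.0]
opening: 0.0189
```

Request:
jog_arm:
  moves:
    - [[0,0,0.2],0]
    - [[0,0,0.2],0]
    - [[0,0,0.2],0]
    - [[0,0,0.2],0]
    - [[0,0,0.2],0]

```text
clock: 26.47
ee_pos: [0.5832, 0.0805, 0.2925]
ee_rot: [-0.014, 1.571, 3.129]
force: [1.3, 0.5, -2.9]
opening: 0.019
```

Request:
jog_arm:
  moves:
    - [[0,0,0.2],0]
    - [[0,0,0.2],0]
    - [[0,0,0.2],0]
    - [[0,0,0.15],0]
    - [[0,0,0.15],0]

```text
clock: 26.88
ee_pos: [0.5832, 0.0805, 0.3014]
ee_rot: [0.136, 1.57, -3.005]
force: [0.1, -0.1, -4.5]
opening: 0.0189
```

Request:
jog_arm:
  moves:
    - [[0,0,0.15],0]
    - [[0,0,0.15],0]
    - [[0,0,0.15],0]
    - [[0,0,0.15],0]
    - [[0,0,0.15],0]

```text
clock: 27.3
ee_pos: [0.5832, 0.0805, 0.3089]
ee_rot: [0.138, 1.57, -3.002]
force: [0.3, 0.5, -4.8]
opening: 0.0191
```

```bash
python3 - <<'E'
from h import *
avg(6)
E
```

```text
t 27.6 F [ 0.19 -0.15 -4.52] sd [0.65 0.68 0.64] P [0.5833 0.0805 0.309 ] sd [0.     0.     0.0002] T [ 0.005 -0.019 -0.02 ] open 0.018913727268496768
```

Off the hook with the full weight in the gripper. Up to the passing height, then straight back out over the lip.

Request:
jog_arm:
  moves:
    - [[0,0,0.3],0]
    - [[0,0,0.5],0]
    - [[0,0,0.5],0]
    - [[0,0,0.35],0]
    - [[0,0,0],0]

```text
clock: 28.02
ee_pos: [0.5837, 0.0806, 0.3268]
ee_rot: [-2.921, 1.569, 0.221]
force: [-0.4, 0.9, -3.3]
opening: 0.0189
```

```bash
python3 - <<'E'
from h import *
o=env.get_obs();print(o['ee_pos'],o['force'])
for n in['scene','side']:
    im=env.snapshot(n);cv2.imwrite(f'pics/{n}9.png',im[:,:,::-1])
a=cv2.imread('pics/side9.png')[170:280,230:330];b=cv2.imread('pics/scene9.png')[170:280,340:440]
cv2.imwrite('pics/m9.png',cv2.resize(np.hstack([a,b]),None,fx=4,fy=4,interpolation=cv2.INTER_CUBIC))
E
```

```text
[0.58368606 0.08056631 0.32678359] [-0.37057274  0.94638578 -3.29005261]
```

View pics/m9.png

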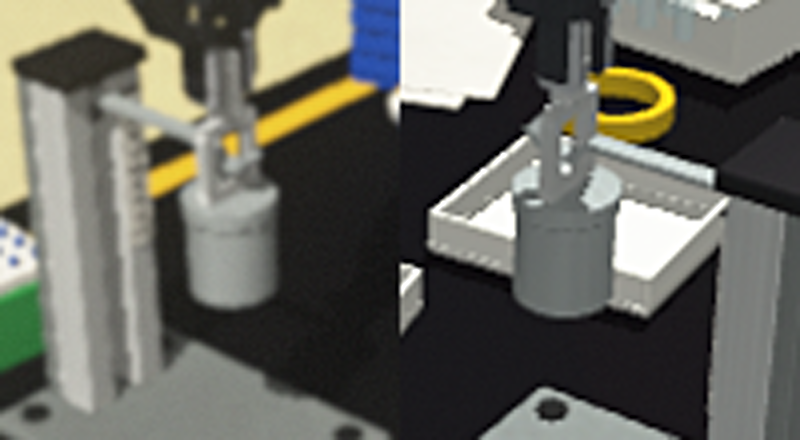

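Request:
jog_arm:
  moves:
    - [[-0.8,0,0],0]
    - [[-1.5,0,0],0]
    - [[-1.6,0,0],0]
    - [[-1.6,0,0],0]
    - [[-1.6,0,0],0]

```text
clock: 28.53
ee_pos: [0.5108, 0.0805, 0.325]
ee_rot: [0.198, 1.57, -2.943]
force: [-0.2, 1.2, -4.0]
opening: 0.019
```

Request:
jog_arm:
  moves:
    - [[-1,0.6,0],0]
    - [[-0.8,2,0],0]
    - [[-0.8,3,0],0]
    - [[-0.8,3,0],0]
    - [[-0.8,3,0],0]

```text
clock: 28.95
ee_pos: [0.4693, 0.198, 0.3255]
ee_rot: [-2.443, 1.57, 0.699]
force: [1.0, 0.6, -4.8]
opening: 0.019
```

Request:
jog_arm:
  moves:
    - [[-0.8,3,0],0]
    - [[-0.8,3,0],0]
    - [[-0.8,3,0],0]
    - [[-0.6,3,0],0]
    - [[0,1.9,0],0]

```text
clock: 29.37
ee_pos: [0.4375, 0.3394, 0.3255]
ee_rot: [-1.116, 1.569, 2.03]
force: [0.7, 0.1, -4.7]
opening: 0.0189
```

Request:
jog_arm:
  moves:
    - [[0,0,0],0]
    - [[0,0,0],0]
    - [[0,0,0],0]

```text
clock: 29.62
ee_pos: [0.4402, 0.335, 0.3251]
ee_rot: [1.263, 1.57, -1.878]
force: [1.0, -0.3, -4.9]
opening: 0.0188
```

```bash
python3 - <<'E'
from h import *
o=env.get_obs();print(o['clock'],o['ee_pos'],o['force'])
for n in['wrist','scene','side']:
    im=env.snapshot(n);cv2.imwrite(f'pics/{n}10.png',im[:,:,::-1])
x,y,z=o['ee_pos']
L=[(l,(0,0,255)) for l in canmodel(x-.001,y,z-.1933,0)]+[(l,(0,0,255)) for l in canmodel(x-.001,y,.005,0)[:1]]
overlay('pics/side10.png','pics/d10.png',cam('side'),L,150,200,420,430,2.8 and 2)
overlay('pics/scene10.png','pics/s10.png',cam('scene'),L,320,120,480,260,4)
E
```

```text
29.6167 [0.4402403  0.33495853 0.32512581] [ 0.98795757 -0.33629785 -4.90582032]
```

View pics/d10.png

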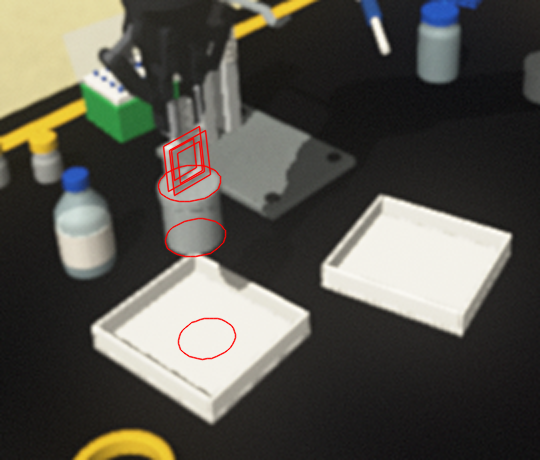

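View pics/s10.png

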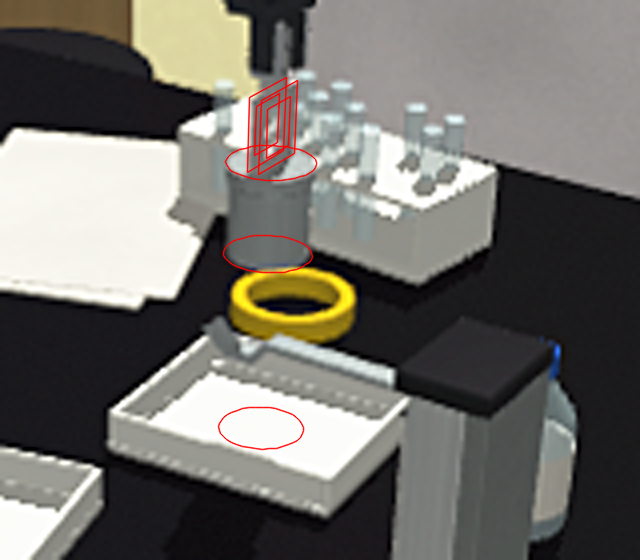

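View pics/wrist10.png

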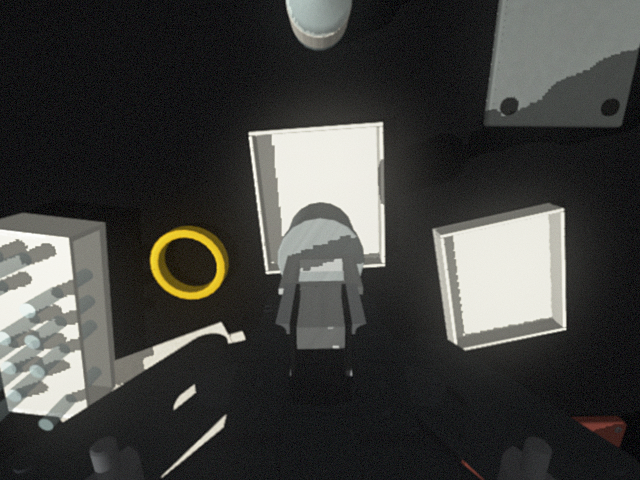

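The predicted footprint lies in the middle of the left tray's floor in both views. Lowering.

Request:
jog_arm:
  moves:
    - [[0,0,-1.5],0]
    - [[0,0,-2.3],0]
    - [[0,0,-2.3],0]
    - [[0,0,-2.3],0]
    - [[0,0,-1.5],0]

```text
clock: 30.18
ee_pos: [0.44, 0.3341, 0.2243]
ee_rot: [0.774, 1.569, -2.368]
force: [-1.3, 0.6, -4.7]
opening: 0.0187
```

Request:
jog_arm:
  moves:
    - [[0,0,-0.8],0]
    - [[0,0,-0.5],0]
    - [[0,0,-0.3],0]
    - [[0,0,-0.2],0]
    - [[0,0,-0.2],0]

```text
clock: 30.6
ee_pos: [0.4408, 0.3358, 0.2073]
ee_rot: [-2.483, 1.569, 0.66]
force: [-0.9, 1.1, -3.9]
opening: 0.0192
```

Request:
jog_arm:
  moves:
    - [[0,0,-0.2],0]
    - [[0,0,-0.2],0]
    - [[0,0,-0.2],0]
    - [[0,0,0],0]

```text
clock: 30.93
ee_pos: [0.4402, 0.3354, 0.2001]
ee_rot: [0.56, 1.571, -2.58]
force: [-0.3, -0.1, -4.7]
opening: 0.0189
```

```bash
python3 - <<'E'
from h import *
avg(8)
E
```

```text
t 31.3333 F [ 0.26  0.07 -4.18] sd [0.54 0.26 0.4 ] P [0.4403 0.3355 0.2005] sd [0.     0.     0.0001] T [-0.004 -0.008 -0.019] open 0.018690823601655457
```

Request:
jog_arm:
  moves:
    - [[0,0,-0.1],0]
    - [[0,0,-0.1],0]
    - [[0,0,0],0]
    - [[0,0,0],0]

```text
clock: 31.67
ee_pos: [0.4402, 0.3355, 0.1983]
ee_rot: [0.405, 1.571, -2.736]
force: [0.4, -0.1, -4.8]
opening: 0.0191
```

```bash
python3 - <<'E'
from h import *
avg(8)
E
```

```text
t 32.0667 F [-0.29  0.09 -4.29] sd [0.27 0.44 0.47] P [0.4403 0.3355 0.1984] sd [0. 0. 0.] T [ 0.019 -0.016 -0.003] open 0.01925603522204371
```

Request:
jog_arm:
  moves:
    - [[0,0,-0.08],0]
    - [[0,0,-0.07],0]
    - [[0,0,0],0]
    - [[0,0,0],0]

```text
clock: 32.4
ee_pos: [0.4406, 0.3357, 0.1979]
ee_rot: [-2.57, 1.569, 0.573]
force: [-2.2, -2.1, 5.7]
opening: 0.0193
```

```bash
python3 - <<'E'
from h import *
avg(8)
E
```

```text
t 32.8 F [-1.58 -1.63  5.52] sd [0.62 0.4  0.42] P [0.4406 0.3357 0.1979] sd [0. 0. 0.] T [-0.499  0.443 -0.006] open 0.018567110354819467
```

Contact with the tray floor at z≈0.198, as predicted. Relieving the press a little, then opening.

Request:
jog_arm:
  moves:
    - [[0,0,0.07],0]
    - [[0,0,0],0]
    - [[0,0,0],0]

```text
clock: 33.05
ee_pos: [0.4405, 0.3356, 0.1979]
ee_rot: [-2.521, 1.57, 0.621]
force: [-0.4, -1.3, 2.3]
opening: 0.0188
```

Request:
jog_arm:
  moves:
    - [[0,0,0],0]
    - [[0,0,0],0]
    - [[0,0,0],0]
    - [[0,0,0],0]
  grip: 5

```text
clock: 33.38
ee_pos: [0.4403, 0.3356, 0.1976]
ee_rot: [-1.903, 1.571, 1.24]
force: [-0.3, 0.2, 0.3]
opening: 0.0503
```

Request:
jog_arm:
  moves:
    - [[0,0,0.5],0]
    - [[0,0,1.5],0]
    - [[0,0,2.5],0]
    - [[0,0,3],0]
    - [[0,0,3],0]

```text
clock: 33.8
ee_pos: [0.4399, 0.3353, 0.3039]
ee_rot: [0.478, 1.57, -2.663]
force: [1.4, 0.3, 0.2]
opening: 0.0499
```

Request:
jog_arm:
  moves:
    - [[0,0,2.5],0]
    - [[0,0,0],0]
    - [[0,0,0],0]
    - [[0,0,0],0]
    - [[0,0,0],0]

```text
clock: 34.22
ee_pos: [0.4399, 0.3352, 0.3264]
ee_rot: [0.651, 1.569, -2.49]
force: [-0.5, -0.4, -0.7]
opening: 0.0501
```

```bash
python3 - <<'E'
from h import *
o=env.get_obs();print(o['clock'],o['ee_pos'],o['force'],o['opening'])
for n in['scene','side']:
    im=env.snapshot(n);cv2.imwrite(f'pics/{n}11.png',im[:,:,::-1])
E
```

```text
34.2167 [0.43993066 0.33515749 0.32639683] [-0.48502925 -0.38472096 -0.74902122] 0.05011009743686621
```

View pics/scene11.png

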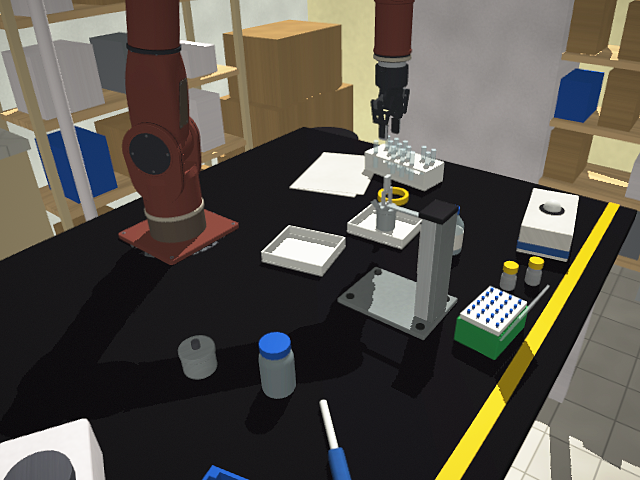

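View pics/side11.png

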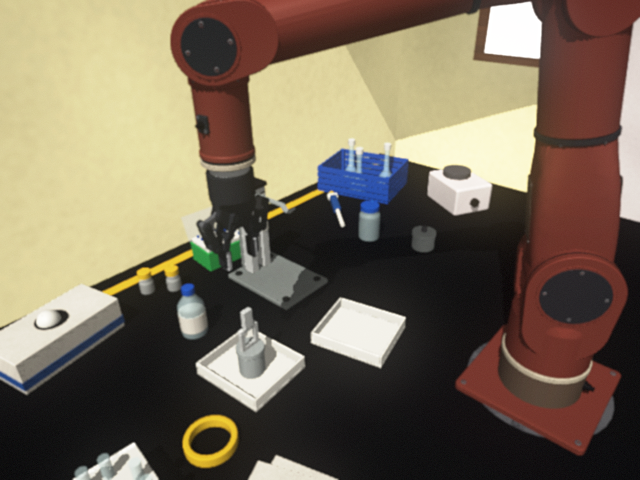

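The canister stands upright in the left tray (scene 386,215; side 250,355). The squat canister and both bottles are at the same pixels as at the start, and the gripper is clear. Handing in.

```bash
python3 -c "
from rig import env
print(env.finish_job(), env.get_obs()['clock'])"
```

```text
the job is handed in; nothing more can be done
the job is handed in; nothing more can be done
```

The canister was weighed on the hook and now stands upright in the white tray farthest to the robot's left. I handed the job in at about 34 s; no verdict was reported.

- **Weighing:** It weighs about 4.55 N (roughly 0.46 kg) by the wrist force, and the hook settled about 44 mm down. I lowered it at 24 mm/s or less once it was near the hook and let go with the wrist force averaging about 0 N. It then hung free for about 3 s, with motion in the side view at noise level (0.05 px).
- **Removal and placing:** I regripped it with no force step, lifted it off at 24 mm/s or less and backed out over the lip. It touched the tray floor at the predicted height.
- **Sideways force on the hook:** While I lowered it, a sideways force of up to about 2.8 N built up between the bar and the hook. I nudged the arm in x to bring it back to about zero before letting go. I didn't establish the cause; it is probably friction on the seat.
- **Tray contact:** I pressed on the tray floor with about 10 N for under a second before relieving it.
- **Final check:** The last pictures show the gripper clear, and the squat canister and both bottles where they started. I had no direct reading of the hook, so its speed and travel are inferred from the arm's motion and the pictures.

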